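# Set the lens carrier at its index and clamp it

### The job

Slide the lens carrier's collar along the bar of the lens bench until its pointer points straight at the clip with the sharp-pointed post (not the flat-topped one) and stop it there; only then turn the ball knob on top of the collar clockwise until it is tight, without shifting the collar off the mark. Leave the other things on the bench where they are.

Things in the scene. Friction and masses are not known exactly. Their poses are not given: they have to be found in the camera images.
- lens_bench: Fixed lens bench: grey foot plate 110 x 420 x 10 mm with a round steel bar, 14 mm thick, between two black end blocks (centred 192 mm either side of the middle, 18 mm thick, tops 66 mm up). The bar runs along y, its axis 50 mm and its top 57 mm above the bench top. Origin on the bench top under the bar's middle; x points across the bar, away from the robot. Place and yaw (+-0.25 rad) vary.
- collar_center (a point): Centre of the aluminium collar round the bar, on the bar's axis, 50 mm up: a cylinder 42 mm across (top 71 mm up), 40 mm long along y; its flat end faces, 20 mm either side, can be pushed by fingertips just above the bar. Slides with 2.5 N friction, stays where left. On its far side a lens ring 42 mm across, centred 53 mm from the bar's axis, top 71 mm up.
- pointer_tip (a point): Tip of the steel cone that sticks out level from the collar's near side, at the middle of its length; the tip is 42 mm in front of the bar's axis (local x -42 mm from collar_center) and 50 mm up. Moves with the collar.
- lens_carrier (a joint): Position of the collar along the bar in m, 0 at the bar's middle, growing along the lens bench's y axis (to the robot's left); travel -0.13 to 0.13.
- ball_center (a point): Centre of the smooth black ball knob, 34 mm in diameter, on a thin stem on the collar, 50 mm straight above collar_center, 100 mm above the bench top. It clamps the collar. Fingers slip off unless they close across its widest part, at this height. Closing along the bar off-centre would push the collar along; closing across the bar does not.
- ball_knob (a joint): Turn of the ball knob about its upright axis in rad: 0 fully loose, growing clockwise seen from above, 1.4 = tight, against its stop. Starts loose (0 to 0.2). Friction about 0.1 N m.
- pointed_clip: Index clip that marks where the collar belongs: fixed on the foot plate, black foot 22 x 20 x 8 mm, aluminium post 14 mm thick ending in a sharp point 52 mm above the bench top. Origin under the post on the foot plate (10 mm up), 56 mm in front of the bar's axis (local x -56 mm); y along the bar. The collar is right when its pointer points straight at this post (same place along the bar).
- flat_clip: A similar index clip on the other half of the foot plate, but its post is short and flat-topped (36 mm above the bench top). It marks another position and does not matter here. Origin and axes as for the pointed one.
- objective_can: Bystander, loose: black canister with white screw lid, 37 mm across, 64 mm high; origin under its centre.
- petri_1: Bystander, loose: flat round glass dish with lid, 90 mm across, 18 mm high; origin under its centre.
- spare_eyepiece: Bystander, loose: black eyepiece standing upright, 36 mm across, 43 mm high; origin under its centre.
- slide_pack: Bystander, loose: small carton, 32 x 79 x 30 mm; origin under its centre.
- forceps: Bystander, loose: steel forceps lying flat, 124 mm long, 10 mm high; origin under its centre.
- coverslip_box: Bystander, loose: little flat box, 27 x 27 x 14 mm; origin under its centre.

How it is judged:
On the way, in this order (a step that is already met when the one before it is completed fails the run):
1. the collar stands still with its pointer at the pointed clip (within 5 mm along the bar) while the knob is still loose (below 0.6 rad) (y of pointer_tip in the frame of pointed_clip between -0.005 and 0.005 m and velocity of joint lens_carrier between -0.01 and 0.01 m/s and value of joint ball_knob below 0.6 rad), for 0.2 s.
2. the ball knob is turned clockwise until tight (beyond 1.2 rad) (value of joint ball_knob above 1.2 rad), for 0.2 s.
At the end, for the whole second after the job is handed in: The collar is at rest with its pointer within 5 mm, along the bar, of the pointed clip, and the ball knob is tight (beyond 1.2 of its 1.4 rad) (y of pointer_tip in the frame of pointed_clip between -0.005 and 0.005 m and velocity of joint lens_carrier between -0.01 and 0.01 m/s and value of joint ball_knob above 1.2 rad); the robot touches nothing.
It fails at once if a bystander on the bench is moved by more than 30 mm (distance of any of objective_can, petri_1, spare_eyepiece, slide_pack, forceps, coverslip_box from where it was at the start of the episode above 0.03 m).
It also fails if it takes over 54 s, if anything falls off the work surface, if the arm or the gripper's body presses on something with over 40 N, if the wrist force passes 120 N, or if a joint passes its speed limit or range.

### The arm

A 6-joint arm with a two-finger parallel gripper is mounted at the origin on a cart in front of the work surface, level with it; the furniture and walls round the work are solid. World frame = base frame: x ahead of the robot, y to its left, z up, the work surface at z = 0. Lengths are in m, angles in rad, forces in N, time in s.
With the tool pointing down it reaches from about 0.4 to 0.825 m from the base axis. Payload 7 kg.
Tool frame: the origin (TCP) lies midway between the tips of the shut fingers; the grasp point (between the pads) lies 19 mm behind it; z points along the fingers, y is the line along which they close (so a half turn about z gives the same grasp; the last joint's range is limited). The gripper opens to 88 mm and grips with 3 to 60 N. Pads are 19 mm wide; open, the fingers measure 130 mm over their backs; the gripper's body (78 mm by 193 mm) begins 47 mm behind the grasp point.
Start: joints at [-1.057, 0.359, 0.012, 0, -1.224, -0.288], TCP at [0.151, -0.658, 0.205] pointing down, gripper open.
Joint ranges: [-3.07, 3.07], [-1.43, 2.12], [-1.02, 1.25], [-3.03, 1.67], [-3.05, -0], [-3.03, 3.03]. Speed limits (rad/s): [2.39, 2.39, 3.01, 3.14, 3.14, 3.14].

### API

Orientations are given as [roll, pitch, yaw] about the fixed x, y, z axes, in that order (R = Rz(yaw) Ry(pitch) Rx(roll)).
In Python, from station import arm, grab_frame, camera_params, spot_in gives the robot as it stands.
- The arm moves only by the shell command python3 -m jog 'ROWS' [FORCE]. ROWS is JSON, a list that holds one entry, the list of rows, each a list of 7 numbers: the shift along the tool's x, y, z in mm, then the turn, a rotation vector about the tool's x, y, z in rad, then the finger opening in mm, from 0 to 87.6. In form: [[[x, y, z, wx, wy, wz, fingers], ...]]. A call has 1 to 20 rows; each row is the pose to reach, as a shift and turn from the pose commanded when the call began, along the tool's axes at that moment; what a row does not reach only later rows make up. A row lasts 1/8 s, in which the tool goes at most 62.5 mm and 10.7 degrees, less where a joint would pass 70% of its speed; a pose out of reach is approached as far as the arm can. A call with a gripper value outside its range is refused whole. The fingers move at their own pace and stop on an object; FORCE is the grip in N (left out, the last holds). Time passes only in rows, so rows that repeat a pose let the fingers close. It gives the time, the measured TCP pose, the force, the opening and the grip force at its end, in the units of the state.
- arm.get_state(): the state, without advancing time (a new reading comes with each control period).
- grab_frame(name): name is "scene" or "top" or "wrist"; returns (picture, depth): 400x640x3 uint8, blue, green, red; 400x640 float32, m along the optical axis (not along the pixel's ray), 0 where there is no reading.
- camera_params(name): a dict with "mtx" (3x3 intrinsics, pixels), "k1" (the pictures are not rectified: a ray, as slopes to the right and down, at radius r is drawn at 1 + k1 r^2 times it, then the intrinsics apply), "R" (3x3) and "t" (3): a world point X has camera coordinates R X + t. Camera axes: x right, y down, z forward; pixel columns grow to the right and rows downward; lengths in m; the calibration is good to about 2 mm. A picture is of the moment at which its call begins: read the wrist's pose just before it. camera_params takes no time and is no camera call; for the wrist camera it gives the pose at the moment of the call.
- arm.job_done(): hands the job in; it is judged then, once.
Trained networks look in the newest picture that a camera, given by its name, has taken for a name from the list of things; names that differ only in an ending like _2 or _b are one class to them, and where a whole thing is asked for, a point or a joint stands for the part that bears it (a point fixed in the world has none). Each returns a list of dicts, best first, with "confidence" (0 to 1); they miss things now and then, are a little off and sometimes report something else, mostly with a low value. They report only what shows in the picture. A call takes as long as a camera call.
- spot_in(query, camera): "uv" ([column, row] in pixels, amid what is visible of it).
The state is a dict: "t": time; "q": joint angles; "qd": joint speeds; "joint_efforts": joint torques, N m; "eef_pos": TCP position; "ee_rot": TCP orientation; "force": force on the tool from outside, world axes, zero at the start; "moment": the same for the moment, N m; "width": finger opening in m; "gripper_force": force on a finger pad.
Only numpy, scipy, OpenCV 4.12 (cv2) and the standard library are available. Lean on these libraries where they do the work, as an engineer would, in place of code of your own. Each camera call takes 0.05 s, during which the arm holds its last target. There are 200 camera calls.

## Working session

There is one attempt and no reset: what is moved stays moved. The work goes in short steps, Python scripts to look and compute and a shell command to move; the robot and the scene stay as the last step left them, time stands still between calls to the robot, and variables do not carry over. Pictures are saved under pics/ and viewed, at most 10 in all, crops included, and the job is handed in when it is done.

```bash
mkdir -p pics; ls; cat > h.py <<'E'
import numpy as np,cv2
from station import arm,grab_frame,camera_params,spot_in
def ray(p,uv):
    K=p["mtx"];d=np.array([(uv[0]-K[0][2])/K[0][0],(uv[1]-K[1][2])/K[1][1]])
    s=d.copy()
    for _ in range(20): s=d/(1+p["k1"]*(s@s))
    R=np.array(p["R"]);t=np.array(p["t"])
    return -R.T@t, R.T@np.array([s[0],s[1],1.])
def atz(p,uv,z):
    o,d=ray(p,uv); return o+d*(z-o[2])/d[2]
def dep(p,uv,D):
    o,d=ray(p,uv); return o+d*D[int(round(uv[1])),int(round(uv[0]))]
def proj(p,X):
    c=np.array(p["R"])@X+np.array(p["t"]);s=c[:2]/c[2];s=s*(1+p["k1"]*(s@s));K=np.array(p["mtx"])
    return K[:2,:2]@s+K[:2,2]
E
python3 - <<'E'
from h import *
np.set_printoptions(precision=4,suppress=True)
for c in ["top","scene"]:
    im,D=grab_frame(c);p=camera_params(c);cv2.imwrite(f"pics/{c}1.png",im)
    for n in ["lens_bench","collar_center","pointer_tip","ball_center","pointed_clip","flat_clip","objective_can","petri_1","spare_eyepiece","slide_pack","forceps","coverslip_box"]:
        for r in spot_in(n,c)[:2]:
            print(c,n,np.round(r["uv"],1),round(r["confidence"],2),dep(p,r["uv"],D))
print(arm.get_state())
E
```

```text
pics
top lens_bench [327.9 218.4] 0.7 [0.4931 0.1811 0.0087]
top collar_center [314.9 209.2] 0.57 [0.5014 0.2101 0.1151]
top pointer_tip [314.8 207.8] 0.66 [0.5039 0.2098 0.1189]
top ball_center [314.3 207.3] 0.66 [0.5063 0.2108 0.1133]
top flat_clip [298.3 241.3] 0.44 [0.447  0.2622 0.0179]
top objective_can [286.8 168.3] 0.59 [0.6225 0.2617 0.0626]
top petri_1 [344.1 154.5] 0.78 [0.6481 0.1139 0.0168]
top spare_eyepiece [429.7 204.4] 0.64 [ 0.4817 -0.0687  0.0434]
top spare_eyepiece [315.4 204.3] 0.34 [0.5114 0.2072 0.1206]
top slide_pack [218.3 227. ] 0.87 [0.5117 0.4502 0.0288]
top coverslip_box [246.  184.5] 0.58 [0.6098 0.3709 0.0185]
scene lens_bench [332.9 217.1] 0.59 [0.4984 0.2281 0.0381]
scene collar_center [330.2 202.6] 0.77 [0.5133 0.2206 0.0716]
scene pointer_tip [309.9 189.8] 0.3 [0.6462 0.1331 0.0171]
scene ball_center [332.  192.2] 0.47 [0.5057 0.2254 0.1074]
scene pointed_clip [373.2 200.1] 0.66 [0.4631 0.0923 0.0348]
scene flat_clip [257.3 237.2] 0.59 [-0.0449  1.0193  0.7004]
scene flat_clip [337.5 236.3] 0.39 [0.4537 0.2705 0.0239]
scene objective_can [283.  204.6] 0.6 [0.62   0.2782 0.0518]
scene petri_1 [309.  188.2] 0.83 [0.657  0.1235 0.0139]
scene petri_1 [261.8 237. ] 0.59 [0.6055 0.3752 0.0128]
scene spare_eyepiece [395.7 178. ] 0.47 [ 0.4835 -0.0689  0.0234]
scene slide_pack [269.9 267.7] 0.59 [0.5032 0.4576 0.0258]
scene forceps [365.  233.9] 0.6 [0.4179 0.2011 0.0071]
{'t': 1.3, 'q': array([-1.0569,  0.3586,  0.0119,  0.    , -1.2241, -0.2881]), 'qd': array([ 0.0006, -0.0001,  0.0003,  0.0009, -0.0001,  0.0002]), 'joint_efforts': array([ -0.0005, -58.2378,  29.3291,   7.0022,   0.0125,  -0.    ]), 'eef_pos': array([ 0.1511, -0.6579,  0.2046]), 'ee_rot': array([-3.1416, -0.    , -2.9158]), 'force': array([-0.8649, -0.7646, -0.037 ]), 'moment': array([-0.0067,  0.0087,  0.0081]), 'gripper_force': 0.0, 'width': 0.08798560229159837}
```

```bash
python3 - <<'E'
import cv2
a=cv2.imread("pics/top1.png")[120:290,190:460];b=cv2.imread("pics/scene1.png")[150:300,220:430]
cv2.imwrite("pics/c1.png",cv2.resize(a,None,fx=2.9,fy=2.9,interpolation=cv2.INTER_CUBIC))
cv2.imwrite("pics/c2.png",cv2.resize(b,None,fx=3.8,fy=3.8,interpolation=cv2.INTER_CUBIC))
E
```

```text
(no output)
```

View pics/c1.png

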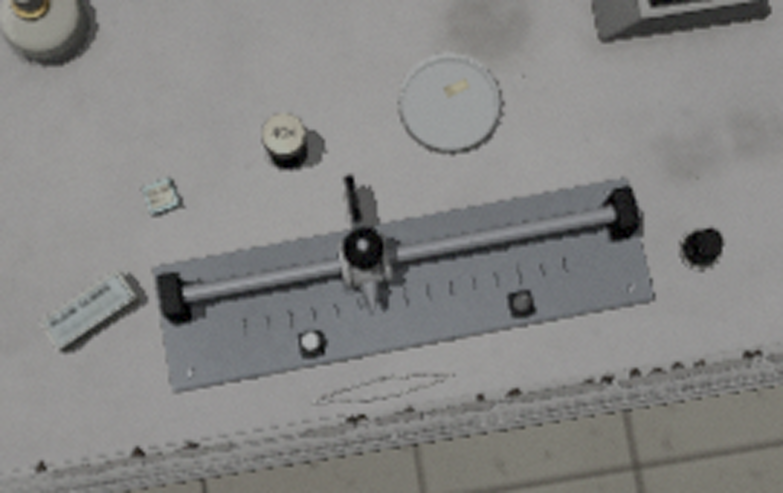

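View pics/c2.png

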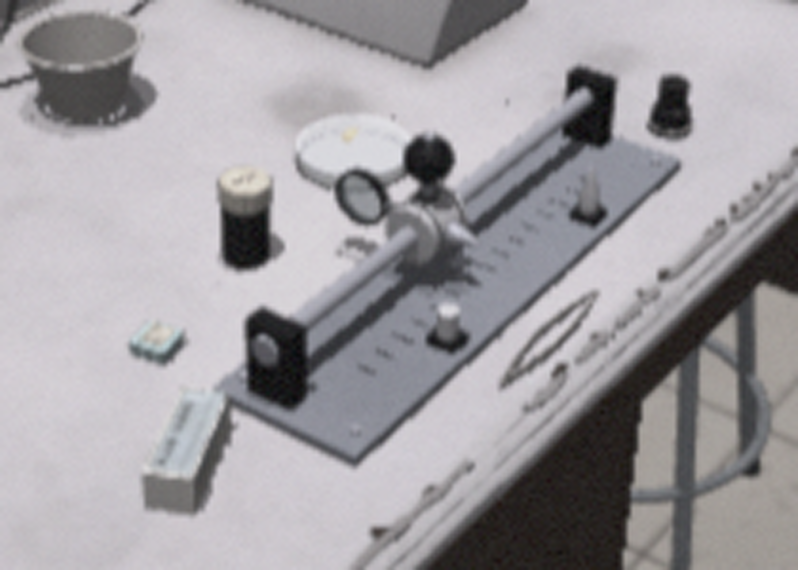

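The top crop shows the bench, with the flat-topped clip (bright top) on the left at crop (312,343). The pointed clip is on the right at about (521,303), and the collar sits between them at (365,262). The scene crop confirms it: the pointed post is at (590,195), near the far end. Next I'll work out the geometry.

```bash
python3 - <<'E'
from h import *
np.set_printoptions(precision=4,suppress=True)
p=camera_params("top")
f=lambda u,v:(190+u/2.9,120+v/2.9)
A=atz(p,f(172,297),.066);B=atz(p,f(621,211),.066)
y=(A-B)[:2];print("len",np.hypot(*y));y/=np.hypot(*y);x=np.array([y[1],-y[0]]);o=((A+B)/2)[:2]
print("origin",o,"yaw",np.arctan2(-x[1]*-1,x[0]))
cl=atz(p,f(521,301),.045);fc=atz(p,f(312,341),.036);bl=atz(p,f(363,247),.105)
for n,P in [("clip",cl),("flat",fc),("ball",bl)]: print(n,P,"local",x@(P[:2]-o),y@(P[:2]-o))
print("wristcam in tool:");s=arm.get_state();from scipy.spatial.transform import Rotation as Ro
R=Ro.from_euler("xyz",s["ee_rot"]).as_matrix();w=camera_params("wrist");Rw=np.array(w["R"])
print(R.T@(-Rw.T@w["t"]-s["eef_pos"]),(Rw@R).T)
print(R)
E
```

```text
len 0.37718383399857836
origin [0.51   0.1802] yaw 0.031344360876214575
clip [0.4579 0.0847 0.045 ] local -0.055046820503712277 -0.0938628947848975
flat [0.4539 0.2619 0.036 ] local -0.05348004222058862 0.08342773128737967
ball [0.5125 0.2079 0.105 ] local 0.003431837223512508 0.027648297644817778
wristcam in tool:
[ 0.0754 -0.0001 -0.1798] [[-0.0002 -0.9604 -0.2787]
 [ 1.     -0.0005  0.001 ]
 [-0.0011 -0.2787  0.9604]]
[[-0.9746 -0.2239 -0.    ]
 [-0.2239  0.9746 -0.    ]
 [ 0.     -0.     -1.    ]]
```

```bash
W1='[-350,186,-20,0,0,0.1,87]'; python3 -m jog '[[[-350,186,-20,0,0,0.1,87],[-350,186,-20,0,0,0.1,87],[-350,186,-20,0,0,0.1,87],[-350,186,-20,0,0,0.1,87],[-350,186,-20,0,0,0.1,87],[-350,186,-20,0,0,0.1,87],[-350,186,-20,0,0,0.1,87],[-522,711,-20,0,0,0.195,87],[-522,711,-20,0,0,0.195,87],[-522,711,-20,0,0,0.195,87],[-522,711,-20,0,0,0.195,87],[-522,711,-20,0,0,0.195,87],[-522,711,-20,0,0,0.195,87],[-522,711,-20,0,0,0.195,87],[-522,711,-20,0,0,0.195,87],[-522,711,-20,0,0,0.195,87],[-522,711,-20,0,0,0.195,87],[-522,711,-20,0,0,0.195,87],[-522,711,-20,0,0,0.195,87]]]' 10
python3 - <<'E'
from h import *
np.set_printoptions(precision=4,suppress=True)
s=arm.get_state();p=camera_params("wrist");im,D=grab_frame("wrist");cv2.imwrite("pics/w1.png",im)
print(s["t"],s["q"],s["eef_pos"],s["ee_rot"])
np.savez("w1.npz",im=im,D=D,**{k:np.array(v) for k,v in p.items()})
for n in ["collar_center","pointer_tip","ball_center","pointed_clip","flat_clip"]:
    for r in spot_in(n,"wrist")[:2]: print(n,np.round(r["uv"],1),round(r["confidence"],2),dep(p,r["uv"],D))
E
```

```text
t: 3.68
eef_pos: [0.5006, 0.1508, 0.2247]
ee_rot: [-3.142, 0.0, -3.112]
force: [-0.5, -0.5, 0.0]
width: 0.0869
gripper_force: 0.0
3.675 [ 0.6683  0.0937 -0.2888  0.0001 -1.1882 -2.2096] [0.5006 0.1508 0.2247] [-3.1416  0.0001 -3.1121]
collar_center [365.2 196.7] 0.96 [0.5066 0.1992 0.1101]
pointer_tip [367.7 197.3] 0.7 [0.5067 0.2016 0.1117]
ball_center [373.2 202.5] 0.91 [0.5111 0.2071 0.1159]
ball_center [275.1 142.1] 0.26 [0.4588 0.0911 0.0299]
pointed_clip [272.7 140.8] 0.66 [0.4569 0.0886 0.0335]
pointed_clip [347.9 171.2] 0.23 [0.4977 0.1894 0.0106]
flat_clip [406.6 145.6] 0.72 [0.4578 0.2604 0.0346]
```

View pics/w1.png

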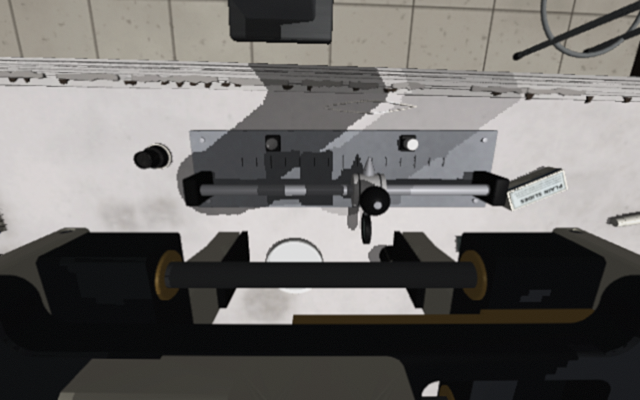

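The wrist view shows the collar and ball at (374,199), the pointed clip at (272,142), the flat clip at (408,143), and the bar running from (197,188) to (490,188). I'll fit these from the depth cloud.

```bash
cat > fit.py <<'E'
from h import *
np.set_printoptions(precision=4,suppress=True)
def cloud(p,D):
    K=np.array(p["mtx"]);v,u=np.mgrid[0:400,0:640]
    d=np.stack([(u-K[0,2])/K[0,0],(v-K[1,2])/K[1,1]],-1);s=d.copy()
    for _ in range(20): s=d/(1+p["k1"]*(s**2).sum(-1,keepdims=True))
    c=np.concatenate([s,np.ones_like(s[...,:1])],-1)*D[...,None]
    X=(c-np.array(p["t"]))@np.array(p["R"]); X[D<=0]=np.nan
    return X.reshape(-1,3)
def fit(X):
    box=(X[:,0]>.38)&(X[:,0]<.66)&(X[:,1]>-.06)&(X[:,1]<.42)
    X=X[box]
    b=X[(X[:,2]>.051)&(X[:,2]<.061)&(abs(X[:,0]-.51)<.03)]
    for _ in range(8):
        k=np.polyfit(b[:,1],b[:,0],1);r=b[:,0]-np.polyval(k,b[:,1]);b=b[abs(r)<max(.004,1.5*r.std())]
    th=-np.arctan(k[0]);y=np.array([-np.sin(th),np.cos(th)]);x=np.array([np.cos(th),np.sin(th)])
    o=np.array([np.polyval(k,.18),.18])
    loc=np.c_[(X[:,:2]-o)@x,(X[:,:2]-o)@y,X[:,2]]
    print("yaw",th,"axis pt",o,len(b),"ztop",b[:,2].max())
    def rep(n,m):
        q=loc[m];print(n,m.sum(),"x",np.percentile(q[:,0],[2,50,98]),"y",np.percentile(q[:,1],[2,50,98]),"mid",(np.percentile(q[:,1],2)+np.percentile(q[:,1],98))/2,"z",q[:,2].max())
    l=loc
    rep("post",(abs(l[:,0]+.056)<.02)&(l[:,1]<-.03)&(l[:,2]>.024)&(l[:,2]<.056))
    rep("post hi",(abs(l[:,0]+.056)<.02)&(l[:,1]<-.03)&(l[:,2]>.036)&(l[:,2]<.056))
    rep("foot",(abs(l[:,0]+.056)<.02)&(l[:,1]<-.03)&(l[:,2]>.0145)&(l[:,2]<.022))
    rep("ball",(abs(l[:,0])<.03)&(l[:,2]>.09)&(l[:,2]<.125))
    rep("collar",(l[:,0]<-.008)&(l[:,0]>-.02)&(l[:,2]>.052)&(l[:,2]<.072)&(abs(l[:,1])<.16))
    rep("pointer",(l[:,0]<-.025)&(l[:,0]>-.044)&(l[:,2]>.040)&(l[:,2]<.065)&(abs(l[:,1])<.16))
    rep("blkL",(abs(l[:,0])<.03)&(l[:,2]>.055)&(l[:,2]<.072)&(l[:,1]>.16)); rep("blkR",(abs(l[:,0])<.03)&(l[:,2]>.06)&(l[:,2]<.072)&(l[:,1]<-.15))
    return th,o
if __name__=="__main__":
    f=np.load("w1.npz");fit(cloud(f,f["D"]))
    im,D=grab_frame("top");fit(cloud(camera_params("top"),D))
E
python3 fit.py
```

```text
yaw 0.029704915501675453 axis pt [0.5122 0.18  ] 1791 ztop 0.06079572395727452
post 98 x [-0.0598 -0.0545 -0.0474] y [-0.0977 -0.091  -0.0867] mid -0.0921825490033665 z 0.051369865132766625
post hi 54 x [-0.058  -0.0542 -0.0495] y [-0.0976 -0.0919 -0.0879] mid -0.09278739477311834 z 0.051369865132766625
foot 150 x [-0.0642 -0.0565 -0.043 ] y [-0.1028 -0.0901 -0.0832] mid -0.09300256902781176 z 0.021080060634095642
ball 733 x [-0.0137 -0.0012  0.0154] y [0.0158 0.0291 0.045 ] mid 0.03042300917127111 z 0.11909344454619047
collar 351 x [-0.0191 -0.0134 -0.0082] y [0.012  0.0306 0.05  ] mid 0.031004472743480106 z 0.06990529185831805
pointer 80 x [-0.0383 -0.0302 -0.0252] y [0.0264 0.0313 0.0361] mid 0.0312278673598911 z 0.05637531380321854
blkL 673 x [-0.0155  0.0012  0.0188] y [0.1625 0.1874 0.2012] mid 0.18184274220533989 z 0.06826719389821372
blkR 439 x [-0.0148  0.0013  0.0195] y [-0.1979 -0.1884 -0.1809] mid -0.18939261569728366 z 0.06767706038918234
yaw 0.0033927302500502666 axis pt [0.512 0.18 ] 172 ztop 0.06090273357631123
post 28 x [-0.0581 -0.0535 -0.0461] y [-0.1018 -0.0959 -0
[... 820 characters left out ...]
/2,"z",q[:,2].max())
                                 ~~~~~~~~~~~~~^^^^^^^^^^^^^^^^^^
    return _quantile_unchecked(
        a, q, axis, out, overwrite_input, method, keepdims, weights)
    return _ureduce(a,
                    func=_quantile_ureduce_func,
    ...<5 lines>...
                    overwrite_input=overwrite_input,
                    method=method)
    r = func(a, **kwargs)
    result = _quantile(arr,
                       quantiles=q,
    ...<2 lines>...
                       out=out,
                       weights=wgt)
    slices_having_nans = np.isnan(arr[-1, ...])
                                  ~~~^^^^^^^^^
IndexError: index -1 is out of bounds for axis 0 with size 0
```

```bash
python3 -m jog '[[[-12.5,60,60,0,0,0,87],[-12.5,60,60,0,0,0,87],[-12.5,60,110,0,0,0,87],[-12.5,60,140,0,0,0,87],[-12.5,60,155,0,0,0,87],[-12.5,60,162,0,0,0,87],[-12.5,60,162,0,0,0,87],[-12.5,60,162,0,0,0,60],[-12.5,60,162,0,0,0,38],[-12.5,60,162,0,0,0,38],[-12.5,60,162,0,0,0,38],[-12.5,60,162,0,0,0,38],[-12.5,60,162,0,0,0,38]]]' 8
```

```text
t: 5.65
eef_pos: [0.5113, 0.2123, 0.0626]
ee_rot: [-3.142, -0.0, -3.111]
force: [0.3, 0.7, -0.1]
width: 0.039
gripper_force: 0.0
```

```bash
python3 -m jog '[[[0,0,0,0,0,0,30],[0,0,0,0,0,0,30],[0,0,0,0,0,0,30]]]' 8
```

```text
t: 6.02
eef_pos: [0.5113, 0.2121, 0.0625]
ee_rot: [-3.141, -0.0, -3.111]
force: [1.0, -1.3, -0.0]
width: 0.0332
gripper_force: 8.0
```

```bash
python3 -m jog '[[[0,-5,0,0,0,0,30],[0,-15,0,0,0,0,30],[0,-30,0,0,0,0,30],[0,-45,0,0,0,0,30],[0,-60,0,0,0,0,30],[0,-75,0,0,0,0,30],[0,-90,0,0,0,0,30],[0,-103,0,0,0,0,30],[0,-113,0,0,0,0,30],[0,-120,0,0,0,0,30],[0,-124,0,0,0,0,30],[0,-124,0,0,0,0,30],[0,-124,0,0,0,0,30]]]' 8
python3 - <<'E'
from h import *
p=camera_params("wrist");im,D=grab_frame("wrist")
cv2.imwrite("pics/w2.png",cv2.resize(im[:330,100:540],None,fx=1.8,fy=1.8))
E
```

```text
t: 7.65
eef_pos: [0.5151, 0.0879, 0.0625]
ee_rot: [-3.141, -0.0, -3.111]
force: [0.1, -2.4, -0.8]
width: 0.0331
gripper_force: 8.0
```

View pics/w2.png

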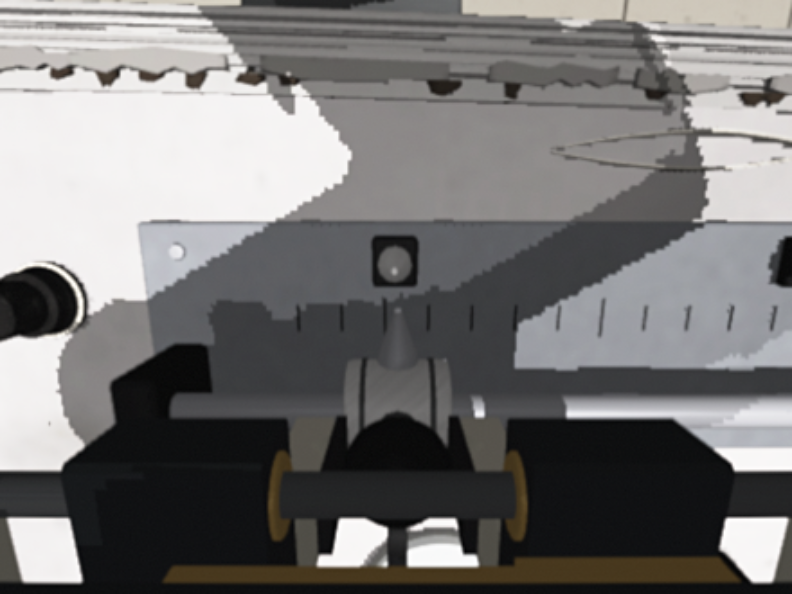

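The wrist crop shows the ball held between the fingers, the pointer tip at (398,311) and the post's point at (393,272). They are nearly aligned, so I'll measure the offset.

```bash
python3 - <<'E'
from h import *
p=camera_params("wrist");f=lambda u,v:(100+u/1.8,v/1.8);th=.0297
x=np.array([np.cos(th),np.sin(th)]);y=np.array([-x[1],x[0]]);o=np.array([.5122,.18])
for n,uv,z in [("tip",(398,311),.05),("post tip",(394,272),.052),("post base",(395,262),.03),("foot",(395,261),.018),("footL",(373,285),.018),("footR",(418,285),.018),("collarL",(345,400),.06),("collarR",(451,400),.06)]:
    P=atz(p,f(*uv),z)[:2]-o;print(n,x@P*1000,y@P*1000)
E
```

```text
tip -38.252577728388026 -91.62596318694855
post tip -53.21238885039346 -93.13080695573983
post base -54.732114747092 -92.83079982246335
foot -54.00132044718922 -92.86798852444726
footL -43.62640006308776 -102.48839248362837
footR -43.647019378618964 -82.80761446998957
collarL -5.944142927905219 -111.68687730735925
collarR -5.9827713983498345 -71.50179627868344
```

```bash
python3 -m jog '[[[0,-1.2,0,0,0,0,30],[0,-1.2,0,0,0,0,30],[0,-1.2,0,0,0,0,30],[0,-1.2,0,0,0,0,50],[0,-1.2,0,0,0,0,80],[0,-1.2,0,0,0,0,80],[0,-1.2,0,0,0,0,80],[0,-1.2,-30,0,0,0,80],[0,-1.2,-80,0,0,0,80],[0,-1.2,-120,0,0,0,80],[0,-1.2,-150,0,0,0,80],[0,-1.2,-150,0,0,0,80]]]' 8
python3 - <<'E'
from h import *
from fit import *
print(arm.get_state()["q"])
p=camera_params("wrist");im,D=grab_frame("wrist");fit(cloud(p,D))
cv2.imwrite("pics/w3.png",cv2.resize(im[:330,100:540],None,fx=1.8,fy=1.8))
E
```

```text
t: 9.2
eef_pos: [0.5165, 0.0877, 0.2153]
ee_rot: [3.14, 0.005, -3.111]
force: [-0.9, 0.2, -0.4]
width: 0.08
gripper_force: 0.0
[ 0.5435  0.0985 -0.3057  0.0007 -1.1616 -2.0835]
yaw 0.030766429635046087 axis pt [0.5121 0.18  ] 1864 ztop 0.06077596737044148
post 106 x [-0.0592 -0.0534 -0.037 ] y [-0.0986 -0.0925 -0.0875] mid -0.09303936688419157 z 0.053206076571077406
post hi 67 x [-0.0573 -0.0532 -0.0369] y [-0.0973 -0.0925 -0.0888] mid -0.09302893377769063 z 0.053206076571077406
foot 168 x [-0.0636 -0.0555 -0.0434] y [-0.1028 -0.093  -0.0833] mid -0.09304723748255825 z 0.021287935719633846
ball 789 x [-0.0133 -0.0008  0.0156] y [-0.1072 -0.0926 -0.0777] mid -0.09247537365150785 z 0.11831031818257264
collar 374 x [-0.0194 -0.0136 -0.0084] y [-0.1112 -0.0925 -0.0733] mid -0.0922560210189226 z 0.0686426771106046
pointer 85 x [-0.0384 -0.0301 -0.0253] y [-0.0973 -0.0925 -0.0865] mid -0.09185637120887943 z 0.057238774833566694
blkL 774 x [-0.0151  0.0016  0.0192] y [0.1631 0.1866 0.2011] mid 0.18210131788523984 z 0.06877112950494381
blkR 463 x [-0.0148  0.0017  0.02  ] y [-0.198  -0.1887 -0.1809] mid -0.18945071571193534 z 0.06779764381761168
```

View pics/w3.png

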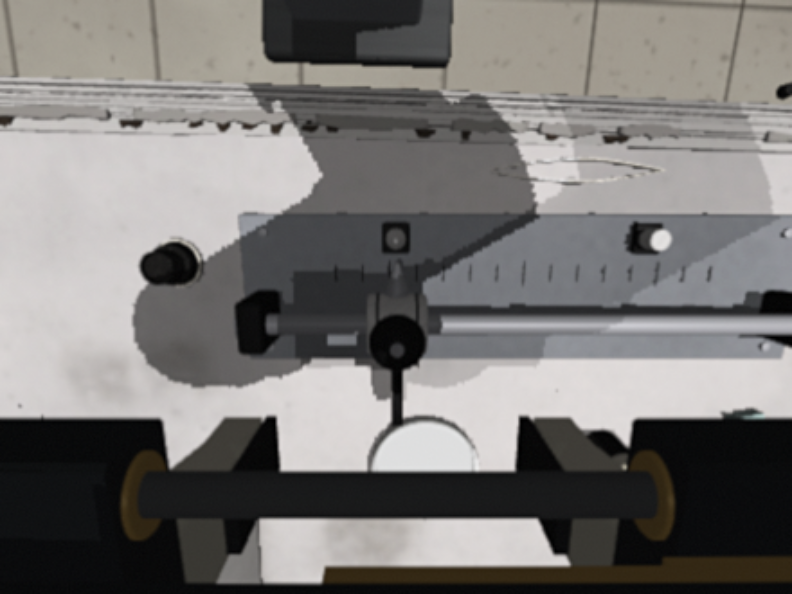

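The collar is aligned: collar at −92.4 mm and post at −93.0 mm along the bar, with the ball at crop (397,341). Next I'll turn the tool to close across the bar and descend to the ball's equator.

```bash
python3 -m jog '[[[0,0,0,0,0,-1.57,80],[0,0,0,0,0,-1.57,80],[0,0,0,0,0,-1.57,80],[0,0,0,0,0,-1.57,80],[0,0,0,0,0,-1.57,80],[0,0,0,0,0,-1.57,80],[0,0,0,0,0,-1.57,80],[0,0,0,0,0,-1.57,80],[0,0,0,0,0,-1.57,80],[0,0,50,0,0,-1.57,80],[0,0,85,0,0,-1.57,80],[0,0,110,0,0,-1.57,80],[0,0,125,0,0,-1.57,80],[0,0,132,0,0,-1.57,80],[0,0,132,0,0,-1.57,80],[0,0,132,0,0,-1.57,80]]]' 8
```

```text
t: 11.25
eef_pos: [0.5158, 0.0875, 0.0814]
ee_rot: [-3.14, 0.001, -1.541]
force: [-0.4, -0.0, 0.1]
width: 0.0801
gripper_force: 0.0
```

```bash
python3 -m jog '[[[0,0,0,0,0,0,50],[0,0,0,0,0,0,30],[0,0,0,0,0,0,28],[0,0,0,0,0,0,28],[0,0,0,0,0,0,28],[0,0,0,0,0,0,28],[0,0,0,0,0,0,28]]]' 25
```

```text
t: 12.12
eef_pos: [0.5174, 0.0877, 0.0811]
ee_rot: [-3.138, 0.001, -1.54]
force: [9.0, -1.4, -3.8]
width: 0.0312
gripper_force: 24.3
```

```bash
python3 -m jog '[[[0,-2,0,0,0,0,28],[0,-2,0,0,0,0,28],[0,-2,0,0,0,0.15,28],[0,-2,0,0,0,0.3,28],[0,-2,0,0,0,0.45,28],[0,-2,0,0,0,0.6,28]]]' 25
```

```text
t: 12.88
eef_pos: [0.5174, 0.0876, 0.0809]
ee_rot: [-3.141, 0.001, -2.145]
force: [-1.8, 2.1, 3.5]
width: 0.0309
gripper_force: 25.0
```

```bash
python3 - <<'E'
from h import *
s=arm.get_state();print(s["moment"],s["force"],s["eef_pos"])
E
```

```text
[0.88442855 0.3014134  0.11382407] [-1.78654361  2.10040957  3.53486924] [0.51738537 0.087602   0.08090031]
```

The z moment is 0.11 N m, which matches the knob's friction, and the TCP position is steady. I'll continue to the stop.

```bash
python3 -m jog '[[[0,0,0,0,0,0.15,28],[0,0,0,0,0,0.3,28],[0,0,0,0,0,0.45,28],[0,0,0,0,0,0.6,28],[0,0,0,0,0,0.7,28],[0,0,0,0,0,0.77,28],[0,0,0,0,0,0.77,28]]]' 25; python3 - <<'E'
from h import *
s=arm.get_state();print(s["moment"],s["force"],s["q"])
E
```

```text
t: 13.75
eef_pos: [0.5169, 0.0875, 0.0809]
ee_rot: [3.141, -0.0, -2.911]
force: [-1.9, 1.8, 6.2]
width: 0.0309
gripper_force: 25.1
[0.85510307 1.05275143 0.31113949] [-1.87062534  1.84776872  6.22686089] [ 5.42044695e-01  2.30631491e-01 -4.83044481e-01 -1.77330337e-04
 -8.57166457e-01 -1.88190750e+00]
```

```bash
python3 -m jog '[[[0,0,0,0,0,0.08,28],[0,0,0,0,0,0.12,28],[0,0,0,0,0,0.12,28]]]' 25; python3 - <<'E'
from h import *
s=arm.get_state();print(s["moment"],s["force"],s["eef_pos"],s["ee_rot"])
E
```

```text
t: 14.12
eef_pos: [0.5174, 0.0875, 0.0812]
ee_rot: [3.142, 0.001, -3.03]
force: [-1.3, 1.6, 5.3]
width: 0.0308
gripper_force: 25.1
[0.6540156  0.55380415 0.54215254] [-1.27181982  1.60340104  5.28590677] [0.51744488 0.08748925 0.0811555 ] [ 3.14155160e+00  8.56046440e-04 -3.02969803e+00]
```

The moment has climbed to 0.54 N m, so the knob is at its stop. Release, lift and check.

```bash
python3 -m jog '[[[0,0,0,0,0,-0.06,28],[0,0,0,0,0,-0.06,50],[0,0,0,0,0,-0.06,80],[0,0,0,0,0,-0.06,80],[0,0,0,0,0,-0.06,80],[0,0,-30,0,0,0,80],[0,0,-80,0,0,0,80],[0,0,-130,0,0,0,80],[0,0,-130,0,0,0,80],[0,0,-130,0,0,0,80]]]' 25
python3 - <<'E'
from fit import *
p=camera_params("wrist");im,D=grab_frame("wrist");fit(cloud(p,D))
cv2.imwrite("pics/w4.png",cv2.resize(im[:330,100:540],None,fx=1.8,fy=1.8))
E
```

```text
t: 15.38
eef_pos: [0.5168, 0.0872, 0.2103]
ee_rot: [3.141, -0.0, -3.031]
force: [-0.0, -0.2, -1.0]
width: 0.0799
gripper_force: 0.0
yaw 0.030402766293289293 axis pt [0.5124 0.18  ] 1829 ztop 0.060988005358690485
post 111 x [-0.0594 -0.0536 -0.0365] y [-0.0989 -0.093  -0.0874] mid -0.09317978911114772 z 0.05436144425893236
post hi 73 x [-0.0583 -0.0532 -0.0363] y [-0.0976 -0.093  -0.089 ] mid -0.0933071526391088 z 0.05436144425893236
foot 165 x [-0.0642 -0.0555 -0.0429] y [-0.1027 -0.0943 -0.0836] mid -0.09314081685108247 z 0.02148818779370552
ball 803 x [-0.0136 -0.001   0.015 ] y [-0.1073 -0.0927 -0.0779] mid -0.09259914382264907 z 0.11832179028946146
collar 382 x [-0.0192 -0.0137 -0.0082] y [-0.1113 -0.0923 -0.0733] mid -0.09231657262937329 z 0.06953001339749795
pointer 86 x [-0.0386 -0.0301 -0.0251] y [-0.0977 -0.0924 -0.0872] mid -0.09244485329851942 z 0.05659528430352632
blkL 739 x [-0.0153  0.0013  0.0177] y [0.1625 0.1864 0.201 ] mid 0.18178293898370557 z 0.06836740673860695
blkR 483 x [-0.0151  0.0015  0.0189] y [-0.1986 -0.1891 -0.181 ] mid -0.18978108994210474 z 0.06786356322089715
```

View pics/w4.png

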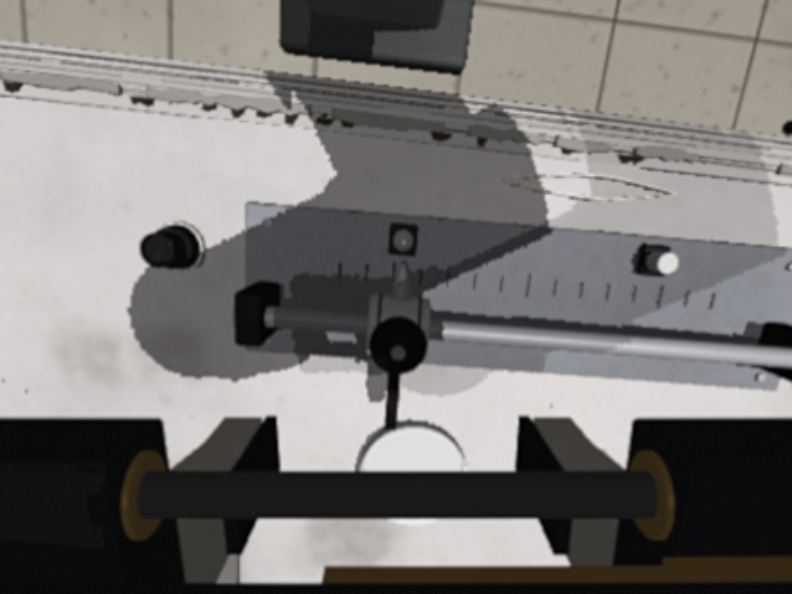

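The final view shows the pointer at (402,268) in line with the post at (403,240). The collar is less than 1 mm off the mark, the gripper is clear, and nothing else has moved.

```bash
python3 -c "
from station import arm
print(arm.job_done())"
```

```text
the job is handed in; nothing more can be done
None
```

The job is handed in: the collar's pointer stands within about 1 mm of the pointed clip, and the ball knob was turned clockwise until it met its stop, with the gripper clear of everything; the judged result was not shown to me.

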